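Hold the ink cabinet's door to its hinges for pinning

ROBOT

A 6-joint arm with a two-finger parallel gripper is mounted at the origin on a cart in front of the work surface, level with it; the furniture and walls round the work are solid. World frame = base frame: x ahead of the robot, y to its left, z up, the work surface at z = 0. Lengths are in m, angles in rad, forces in N, time in s.
With the tool pointing down it reaches from about 0.225 to 0.875 m from the base axis. Payload 3.4 kg.
Tool frame: the origin (TCP) lies at the very end of the fingers, on their centre line; the grasp point (between the pads) lies 19 mm behind it (grasp_offset is the distance from the TCP to the grasp point, in m); y points along the fingers, z is the direction in which the jaws open and shut, and the axes are right-handed (so a half turn about y gives the same grasp; the last joint's range is limited). The gripper opens to 85 mm and grips with 20 to 120 N. Pads are 22 mm wide; open, the fingers measure 114 mm over their backs; the gripper's body (76 mm by 85 mm) begins 54 mm behind the grasp point. The pads swing forward as they close: fully open they stand 13 mm farther back than shut.
Start: joints at [-1.377, 0.276, 1.505, -0, 1.361, -0.121], TCP at [0.178, -0.547, 0.231] pointing down, gripper open.
Joint ranges: [-2.89, 2.89], [-0.75, 2.08], [0.22, 2.7], [-1.18, 4.32], [0.11, 2.71], [-2.7, 2.7]. Speed limits (rad/s): [2.57, 2.57, 3.14, 3.14, 3.14, 3.14].

INTERFACE

Orientations are given as a unit quaternion [w, x, y, z].
In Python, from rig import get_state, get_image, sign_off, grasp_offset gives the robot as it stands.
- The arm moves only by the shell command python3 -m jog 'ROWS' [FORCE]. ROWS is JSON, one flat list of numbers, 7 for each row, row after row: the closure in counts, from 0 (fully open) to 255 (shut), then the shift along the tool's x, y, z in cm, then the turn, a rotation vector about the tool's x, y, z in units of 8 degrees (1.0 is 8 degrees). In form: [jaw, tx, ty, tz, rx, ry, rz, jaw, tx, ty, tz, rx, ry, rz, ...]. A call has 1 to 12 rows; each row is the pose to reach, as a shift and turn from the pose commanded when the call began, along the tool's axes at that moment; what a row does not reach only later rows make up. A row lasts 1/8 s, in which the tool goes at most 62.5 mm and 10.7 degrees, less where a joint would pass 70% of its speed; a pose out of reach is approached as far as the arm can. A call with a gripper value outside its range is refused whole. The fingers move at their own pace and stop on an object; FORCE is the grip in N (left out, the last holds). Time passes only in rows, so rows that repeat a pose let the fingers close. It gives the time, the measured TCP pose, the force and the opening at its end, in the units of the state.
- get_state(): the state, without advancing time (a new reading comes with each control period).
- get_image(name): name is "side" or "top"; returns a dict with "color" (400x640x3 uint8, blue, green, red), "mtx" (3x3 intrinsics, pixels), "R" (3x3) and "t" (3): a world point X has camera coordinates R X + t. Camera axes: x right, y down, z forward; pixel columns grow to the right and rows downward; lengths in m; the calibration is good to about 2 mm. A picture is of the moment at which its call begins. There is no depth.
- sign_off(): hands the job in, once; it reports no verdict.
The state is a dict: "clock": time; "qpos": joint angles; "qd": joint speeds; "effort": joint torques, N m; "position": TCP position; "ee_rot": TCP orientation; "contact_force": force on the tool from outside, world axes, zero at the start; "moment": the same for the moment, N m; "width": finger opening in m.
Only numpy, scipy, OpenCV 4.12 (cv2) and the standard library are available. Lean on these libraries where they do the work, as an engineer would, in place of code of your own. Each camera call takes 0.05 s, during which the arm holds its last target.

TASK

The little ink cabinet gets its door back: slide the jaw of the stand right back, take the door out and offer it up to the cabinet, standing open at a right angle to the front, so that its hinge knuckles sit between those on the cabinet and their holes line up for the pins. Finish still holding it there, still and upright, carried by the gripper alone and not resting or pressing on the cabinet; bring it in gently and leave the pins and the bottles on the table as they are.

Things in the scene. Friction and masses are not known exactly. Their poses are not given: they have to be found in the camera images.
- ink_cabinet: Small pale wooden cabinet with ink bottles on two shelves, fixed to the table, its door missing; 100 deep (x) x 142 wide (y) x 188 mm high. Origin: centre of its underside, z up. The open front faces its own -x. On the front edge (x = -50 mm) of its +y side wall stand the cabinet halves of two butt hinges, one above the other on one upright axis.
- jamb_upper (a point): On the cabinet's hinge axis, mid-gap of the upper hinge: (-59.5, 59, 134) mm in the cabinet's frame, axes as the cabinet's. Two knuckles (steel tubes, 16 mm outside, bore 8.5, 14 long) stand 10 mm above and 10 mm below it; the door's knuckle goes in this 20 mm gap. The wood behind the gap is 9.5 mm from the axis: 1.5 mm of air behind a knuckle in line.
- jamb_lower (a point): The same point of the lower hinge, 80 mm below the upper one: (-59.5, 59, 54) mm in the cabinet's frame; same knuckles and gap.
- door_stand: Wooden stand with a sliding jaw, fixed to the table; base 12 mm thick, 150 mm (x) by 250 mm (y from -75 to 175). Origin: under the middle of the door's channel. The door stands on the base in a channel along x, about 1 mm loose, 22 to 26 mm deep. On the -y side a fixed fork: two posts at x = +-36 mm, 20 wide, 112 mm high, 52 mm free between. The jaw is on the +y side.
- slide_jaw (a joint): Travel (m) of the jaw along the stand's +y, away from the door: near 0 = closed on the door, 0.070 = fully back. About 2.5 N of friction; it stays where left. Its upright pad, 40 mm wide and 148 mm high above the table, when closed covers the middle of the door's face, where the gripper must take the door; the pad's back is 61 mm from the knob's axis.
- jaw_knob (a point): On the axis of the jaw's upright round wooden knob post, at the height to grip it, 92 mm above the table. The post is 22 mm thick, its head 25 mm from 84 to 100 mm height, its rounded top at 107 mm. It moves with the jaw; 88 mm from the channel's middle plane when closed. Axes as the stand's.
- cab_door: The loose door, pale wood, frame and recessed panel: 110 wide (x), 14 thick (y), 160 mm high, 0.36 kg. Origin: centre of its underside, z up. Top rail full thickness, 48 mm high. Hinge edge at x = +55 mm, two steel leaves, knuckles on the +y side; small dark knob on the +y face near the other edge. Hung open at a right angle its axes are parallel to the cabinet's.
- door_upper (a point): Centre of the hole of the door's upper knuckle (steel tube 16 mm outside, bore 8.5, 15 long): (59, 17, 120) mm in the door's frame, axes as the door's.
- door_lower (a point): Centre of the hole of the door's lower knuckle, alike: (59, 17, 40) mm in the door's frame.
- pin_a: Loose steel hinge pin, 7 mm thick, about 66 mm long with a bent end, lying on a striped wooden coaster; stays there. Origin below its middle.
- pin_b: The second hinge pin, alike, beside the first. Origin below its middle.
- ink_bottle: Loose dropper ink bottle, 40 x 41 x 70 mm, standing on the table to the right; stays there. Origin: centre of its foot.
- gesso: Loose white bottle, 45 x 45 x 66 mm, standing behind the work; stays there. Origin: centre of its foot.
Not all that is in view belongs to the job. Of the things like the cab_door, leave any that is green or turquoise; of the rest the larger one is meant.

How it is judged:
By the outcome, as a careful person would: the job done as asked, in the order asked, and still so for the second after the job is handed in, while the arm keeps its last pose, push and grip.
It also fails if it takes over 48 s, if anything falls off the work surface, if the arm or the gripper's body presses on something with over 40 N, if the wrist force passes 120 N, or if a joint passes its speed limit or range.

## Working session

There is one attempt and no reset: what is moved stays moved. The work goes in short steps, Python scripts to look and compute and a shell command to move; the robot and the scene stay as the last step left them, time stands still between calls to the robot, and variables do not carry over. Pictures are saved under pics/ and viewed, and the job is handed in when it is done.

```bash
ls; mkdir -p pics; python3 - <<'E'
from rig import *
import cv2
print(get_state(), grasp_offset)
for n in("side","top"):
    d=get_image(n); cv2.imwrite(f"pics/{n}0.png",d["color"]); print(n,d["mtx"],d["R"],d["t"])
E
```

```text
pics
{'clock': 0.0, 'qpos': array([-1.37697513e+00,  2.76611298e-01,  1.50611142e+00,  9.13950482e-06,
        1.36067272e+00, -1.20998746e-01]), 'qd': array([-1.00224260e-03,  4.76045616e-04, -6.55968207e-05, -5.80191216e-04,
        4.30647566e-04,  1.05269374e-03]), 'effort': array([-1.93521173e-04, -4.16769648e+01, -2.45805162e+01, -2.33146484e-04,
        1.10678151e-02, -5.68959322e-06]), 'position': array([ 0.17794656, -0.54624033,  0.23043905]), 'ee_rot': array([ 0.11082582, -0.11086591,  0.69900144, -0.69772729]), 'contact_force': array([ 0.3746279 ,  0.98319714, -0.28116484]), 'moment': array([0.01675025, 0.00131832, 0.02066182]), 'width': 0.08561791627178862} 0.0187
side [[471.72826069   0.         316.33559903]
 [  0.         471.72826069 194.54736438]
 [  0.           0.           1.        ]] [[ 0.9700709  -0.24274445  0.00612974]
 [-0.106529   -0.44813146 -0.88759775]
 [ 0.21820636  0.86037976 -0.46057861]] [-0.58974992  0.18269895  1.27672593]
top [[415.21814698   0.         316.35310558]
 [  0.         415.21814698 194.98247119]
 [  0.           0.           1.        ]] [[-0.00876787 -0.99995657  0.00315975]
 [-0.98371593  0.00805811 -0.17954952]
 [ 0.17951626 -0.00468256 -0.98374386]] [0.05039274 0.59467072 1.55981308]
```

View pics/side0.png

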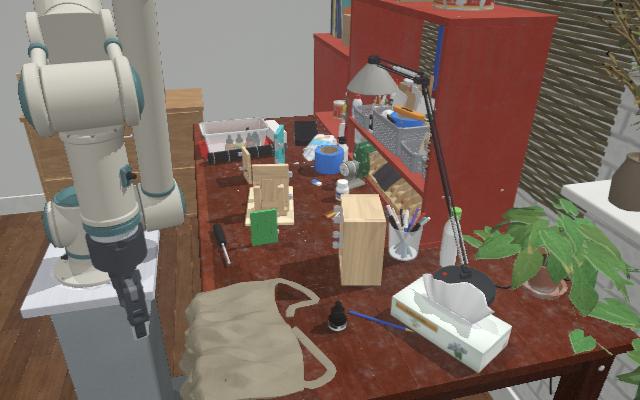

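View pics/top0.png

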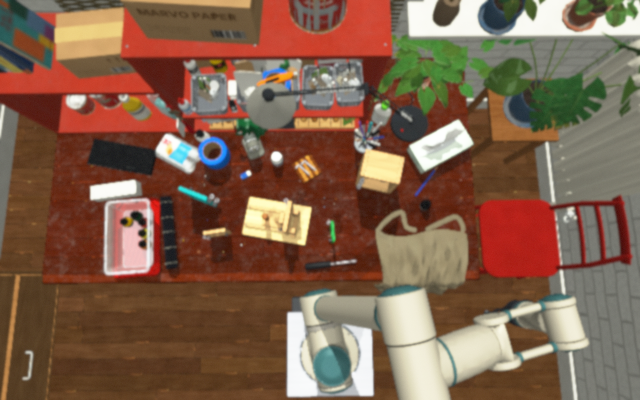

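```bash
python3 - <<'E'
import cv2
a=cv2.imread("pics/side0.png");b=cv2.imread("pics/top0.png")
def c(im,x0,y0,w,h,s,n): cv2.imwrite("pics/"+n,cv2.resize(im[y0:y0+h,x0:x0+w],None,fx=s,fy=s,interpolation=cv2.INTER_CUBIC))
c(a,230,140,80,80,7,"c1.png")
c(a,320,170,80,120,5,"c2.png")
c(b,190,180,140,80,5.7,"c3.png")
c(b,330,130,100,80,6,"c4.png")
E
```

```text
(no output)
```

View pics/c1.png

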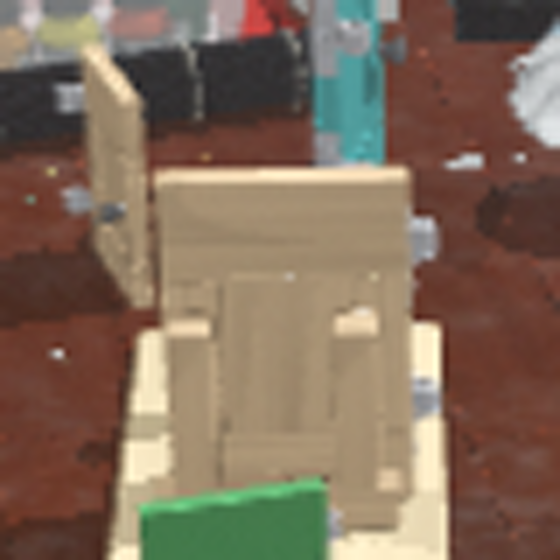

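View pics/c2.png

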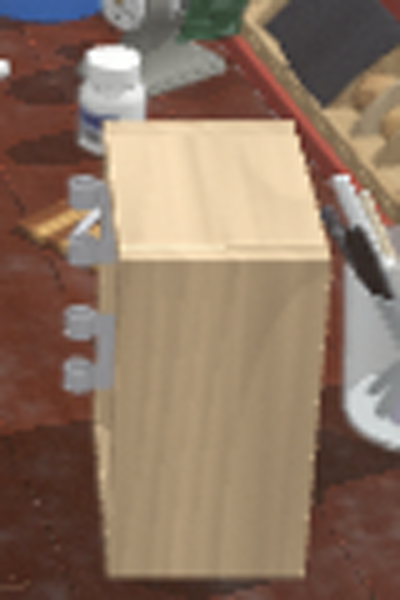

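View pics/c3.png

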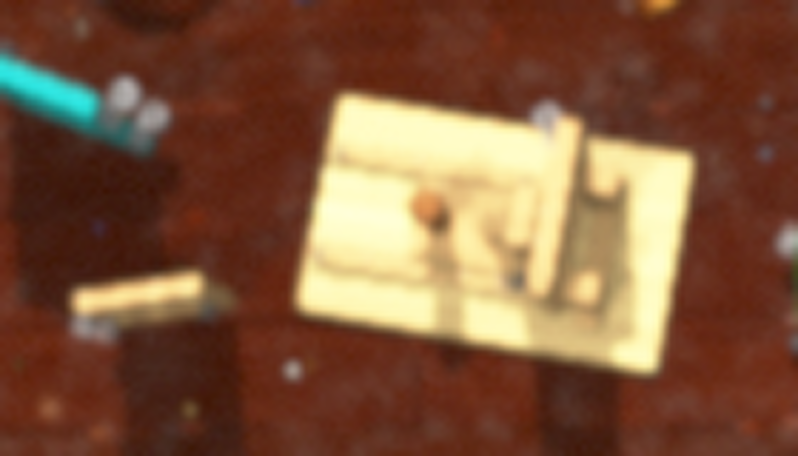

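View pics/c4.png

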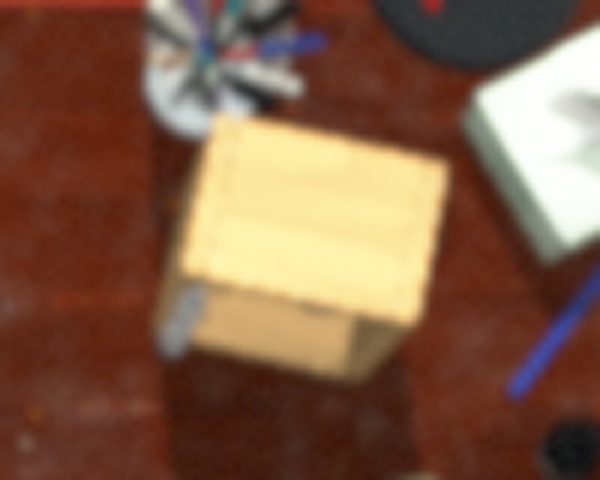

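```bash
cat > h.py <<'E'
import numpy as np, cv2
from rig import *
from scipy.optimize import least_squares
from scipy.spatial.transform import Rotation as Rn
CAM={}
def cam(n):
    if n not in CAM:
        import pickle,os
        CAM.update(pickle.load(open('cam.pkl','rb')))
    return CAM[n]
def proj(n,X):
    d=cam(n);Y=np.atleast_2d(X)@d["R"].T+d["t"];p=Y@d["mtx"].T
    return p[:,:2]/p[:,2:]
def pose(p,P):
    c,s=np.cos(p[2]),np.sin(p[2]);P=np.atleast_2d(P)
    return np.c_[c*P[:,0]-s*P[:,1]+p[0],s*P[:,0]+c*P[:,1]+p[1],P[:,2]+(p[3] if len(p)>3 else 0)]
def uncrop(uv,x0,y0,s): return (np.array(uv,float)+.5)/s-.5+np.array([x0,y0])
def fit(obs,p0):
    # obs: list (cam, pts3d local mm, uv)
    f=lambda p:np.concatenate([(proj(n,pose(p,np.array(P)/1000.))-uv).ravel() for n,P,uv in obs])
    r=least_squares(f,p0,loss='soft_l1');return r.x,f(r.x).reshape(-1,2)
def crop(im,x0,y0,w,h,s,n): cv2.imwrite("pics/"+n,cv2.resize(im[y0:y0+h,x0:x0+w],None,fx=s,fy=s,interpolation=cv2.INTER_CUBIC))
E
python3 - <<'E'
from rig import *
import pickle
pickle.dump({n:{k:v for k,v in get_image(n).items() if k!="color"} for n in("side","top")},open('cam.pkl','wb'))
E
cat > fit0.py <<'E'
from h import *
cs=("side",[(-50,-71,188),(50,-71,188),(-50,71,188),(50,71,188),(-50,-71,0),(50,-71,0)],uncrop([(112,260),(330,260),(105,122),(295,122),(107,578),(305,578)],320,170,5))
ct=("top",[(50,71,188),(50,-71,188),(-50,-71,188),(-50,71,188)],uncrop([(215,118),(447,162),(418,322),(183,275)],330,130,6))
st=("top",[(75,175,12),(75,-75,12),(-75,-75,12),(-75,175,12)],uncrop([(340,95),(693,153),(658,374),(297,312)],190,180,5.7))
np.set_printoptions(precision=4,suppress=True)
for o in([cs],[ct],[cs,ct]):
    p,r=fit(o,[.6,-.2,-.17]);print("cab",p,np.degrees(p[2]));print(r.T)
p,r=fit([st],[.5,.1,-.17]);print("stand",p,np.degrees(p[2]));print(r.T)
E
python3 fit0.py
```

```text
cab [ 0.6747 -0.1934 -0.247 ] -14.149371059468693
[[ 1.0653  0.037  -0.1699  0.0539 -0.3275 -0.4414]
 [-0.215   0.048  -0.3602 -0.1213  0.142   0.3791]]
cab [ 0.6747 -0.1923 -0.2119] -12.14161003470914
[[-0.0822 -0.1824  0.0526  0.2106]
 [-0.1468  0.1818 -0.0141 -0.0171]]
cab [ 0.6747 -0.1928 -0.2353] -13.483878483901359
[[ 1.323   0.2282 -0.5689 -0.3981 -0.0886 -0.2594  0.4725  0.2061 -0.1998
   0.1328]
 [-0.2122 -0.202  -0.3601 -0.3249  0.1447  0.0923 -0.505   0.6894  0.3685
  -0.52  ]]
stand [ 0.4935  0.153  -0.1727] -9.896755647399257
[[ 0.018  -0.0075 -0.2257  0.2151]
 [ 0.5517  0.5378 -0.7403 -0.3423]]
```

```bash
python3 - <<'E'
from h import *
a=cv2.imread("pics/side0.png")
crop(a,335,185,55,60,13,"d1.png")
crop(a,335,250,55,40,13,"d2.png")
crop(a,240,155,65,75,8,"d3.png")
E
```

```text
(no output)
```

View pics/d1.png

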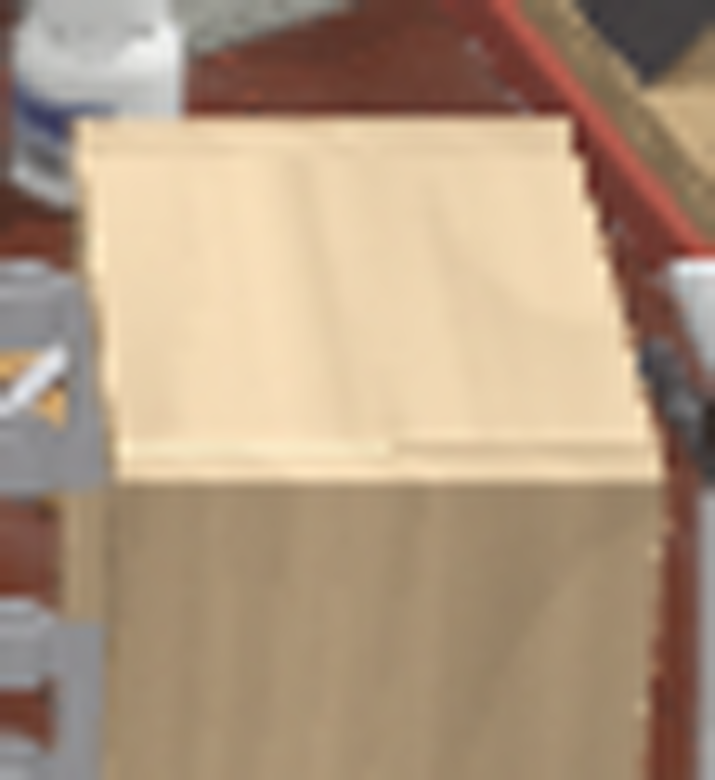

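View pics/d2.png

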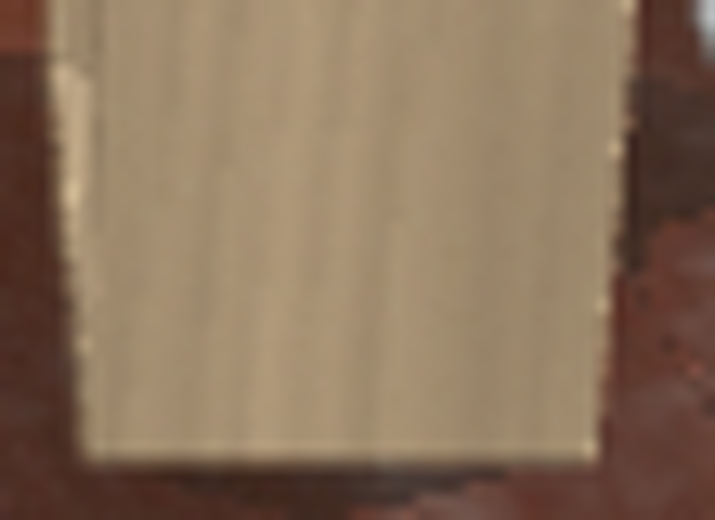

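View pics/d3.png

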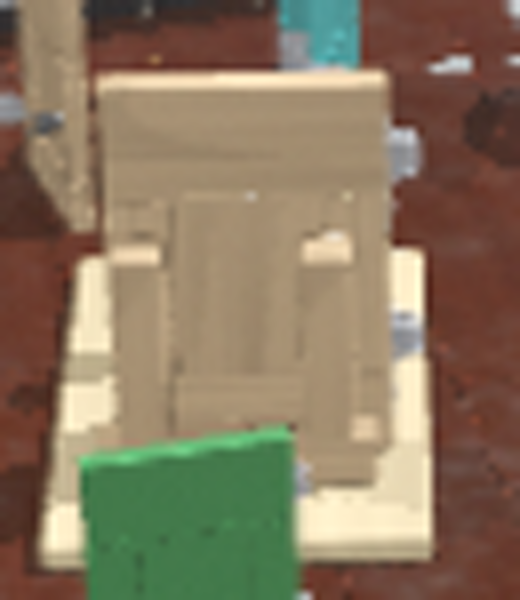

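```bash
cat > fit1.py <<'E'
from h import *
cs=("side",[(-50,-71,188),(50,-71,188),(-50,71,188),(50,71,188),(-50,-71,0),(50,-71,0)],np.r_[uncrop([(116,482),(663,482),(76,120),(570,120)],335,185,13),uncrop([(88,462),(596,462)],335,250,13)])
ct=("top",[(50,71,188),(50,-71,188),(-50,-71,188),(-50,71,188)],uncrop([(215,118),(447,162),(418,322),(183,275)],330,130,6))
st=("top",[(75,175,12),(75,-75,12),(-75,-75,12),(-75,175,12)],uncrop([(340,95),(693,153),(658,374),(297,312)],190,180,5.7))
ss=("side",[(-75,-75,12),(75,-75,12),(75,175,12)],uncrop([(38,545),(431,545),(424,252)],240,155,8))
ds=("side",[(-55,-7,172),(55,-7,172),(-55,7,172),(55,7,172)],uncrop([(103,93),(388,90),(100,76),(388,73)],240,155,8))
dt=("top",[(55,7,172),(55,-7,172),(-55,-7,172),(-55,7,172)],uncrop([(561,117),(581,119),(550,297),(530,294)],190,180,5.7))
np.set_printoptions(precision=4,suppress=True)
for k,L in dict(cab=([cs],[ct],[cs,ct]),stand=([ss],[st],[ss,st]),door=([ds],[dt],[ds,dt])).items():
  for o in L:
    p,r=fit(o,[.6,-.2,-.17]);print(k,p,np.degrees(p[2]));print(r.T)
E
python3 fit1.py
```

```text
cab [ 0.6751 -0.1929 -0.2382] -13.649496020098104
[[-0.0564  0.3839 -0.1226  0.0577 -0.3198  0.0428]
 [-0.2587 -0.1856 -0.1541 -0.0682  0.232   0.2516]]
cab [ 0.6747 -0.1923 -0.2119] -12.14161003470914
[[-0.0822 -0.1824  0.0526  0.2106]
 [-0.1468  0.1818 -0.0141 -0.0171]]
cab [ 0.6749 -0.1926 -0.2297] -13.158605217753028
[[ 0.0937  0.4871 -0.4529 -0.3096 -0.1808  0.1414  0.3082  0.0829 -0.1681
   0.1212]
 [-0.2254 -0.3385 -0.1272 -0.1915  0.2701  0.0763 -0.4703  0.5142  0.2238
  -0.4501]]
stand [ 0.4921  0.1517 -0.1927] -11.042654940806951
[[-0.1275 -0.0291  0.1834]
 [ 0.5608 -0.5021 -0.09  ]]
stand [ 0.4935  0.153  -0.1727] -9.896755704321832
[[ 0.018  -0.0075 -0.2257  0.2151]
 [ 0.5517  0.5378 -0.7403 -0.3423]]
stand [ 0.4924  0.1528 -0.1831] -10.492767287619397
[[ 0.1633  0.2394 -0.2617  0.3286  0.1885 -0.4217  0.1407]
 [ 0.4854 -0.8169 -0.313   0.4096  1.0336 -0.2959 -0.5563]]
door [ 0.4995  0.1494 -0.2013] -11.535610007712279
[[-0.6137  0.1902  0.1165  0.2311]
 [-0.1137 -0.1826  0.144   0.0849]]
door [ 0.4991  0.1509 -0.1684] -9.646541565413754
[[-0.2419  0.0966  0.2667 -0.1217]
 [ 0.321   0.5839 -0.3794 -0.4823]]
door [ 0.4994  0.1506 -0.1744] -9.9920139929741
[[-0.6401  0.1663 -0.034   0.084  -0.0668  0.2675  0.2556 -0.1284]
 [-0.0736 -0.5385  0.1855 -0.2628  0.2184  0.5042 -0.4916 -0.6181]]
```

```bash
cat >> h.py <<'E'
CAB=np.array([.675,-.1926,np.radians(-13.1)]); STAND=np.array([.4925,.1525,np.radians(-10.4)])
def Rt(s=None):
    s=s or get_state();w,x,y,z=s["ee_rot"];return Rn.from_quat([x,y,z,w]).as_matrix()
def want(yaw,sg):  # tool y down, z along sg*(yaw'd y axis)
    z=sg*np.array([-np.sin(yaw),np.cos(yaw),0]);y=np.array([0,0,-1.]);return np.c_[np.cross(y,z),y,z]
def delta(tcp,R1,s=None):
    s=s or get_state();R0=Rt(s);return R0.T@(np.array(tcp)-s["position"])*100, Rn.from_matrix(R0.T@R1).as_rotvec()/np.radians(8)
E
python3 - <<'E'
from h import *
np.set_printoptions(precision=3,suppress=True)
print(Rt())
k=pose(STAND,[0,.088,.107])[0];print(k, (proj("top",k)-[190,180])*5.7+2.35)
g=pose(STAND,[0,.088,.0733])[0]
for sg in(1,-1): print(delta(g+[0,0,.1],want(STAND[2],sg)))
E
```

```text
[[-0.951 -0.     0.31 ]
 [-0.31   0.001 -0.951]
 [-0.    -1.    -0.001]]
[0.508 0.239 0.107] [[427.205 206.154]]
(array([-55.737,   5.827, -64.452]), array([  0.001, -18.946,  -0.011]))
(array([-55.737,   5.827, -64.452]), array([0.008, 3.554, 0.001]))
```

```bash
python3 -m jog '[0,-15,-10,-17,0,1,0, 0,-55.7,-8,-64.4,0,3.55,0, 0,-55.7,-8,-64.4,0,3.55,0, 0,-55.7,-8,-64.4,0,3.55,0, 0,-55.7,-8,-64.4,0,3.55,0, 0,-55.7,-8,-64.4,0,3.55,0, 0,-55.7,-8,-64.4,0,3.55,0, 0,-55.7,-8,-64.4,0,3.55,0, 0,-55.7,-8,-64.4,0,3.55,0, 0,-55.7,-8,-64.4,0,3.55,0, 0,-55.7,-8,-64.4,0,3.55,0, 0,-55.7,-8,-64.4,0,3.55,0]'
```

```text
clock: 1.7
position: [0.4667, 0.1402, 0.304]
ee_rot: [0.063, -0.064, -0.704, 0.704]
contact_force: [1.2, -0.6, 0.6]
width: 0.0852
```

```bash
python3 - <<'E'
from h import *
np.set_printoptions(precision=3,suppress=True)
g=pose(STAND,[0,.088,.0733])[0]
print(get_state()["qpos"],delta(g,want(STAND[2],-1)))
E
```

```text
[ 0.149  0.107  1.545 -0.001  1.489  1.9  ] (array([ -2.313,  23.065, -10.486]), array([-0.003,  0.009, -0.005]))
```

```bash
python3 -m jog '[100,-2.3,0,-10.5,0,0,0, 120,-2.3,5,-10.5,0,0,0, 120,-2.3,10,-10.5,0,0,0, 120,-2.3,12,-10.5,0,0,0, 120,-2.3,12,-10.5,0,0,0]' 30; python3 - <<'E'
from h import *
np.set_printoptions(precision=3,suppress=True)
g=pose(STAND,[0,.088,.0713])[0]
print(get_state()["width"],delta(g,want(STAND[2],-1)))
d=get_image("top");crop(d["color"],220,170,120,90,6,"k1.png")
d=get_image("side");crop(d["color"],220,100,120,120,5,"k1s.png")
E
```

```text
clock: 2.33
position: [0.5064, 0.237, 0.1817]
ee_rot: [0.065, -0.062, -0.704, 0.705]
contact_force: [-0.5, -0.1, -0.0]
width: 0.0452
0.04519172154936507 (array([-0.206, 11.04 , -0.266]), array([-0.018,  0.008,  0.031]))
```

View pics/k1.png

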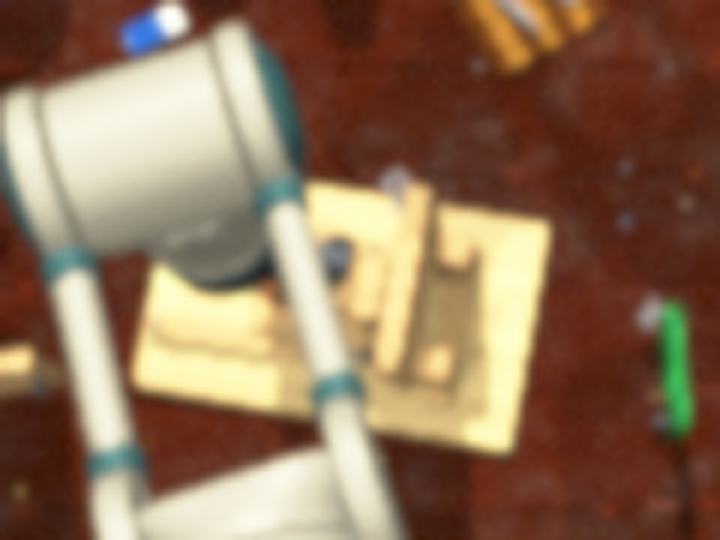

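View pics/k1s.png

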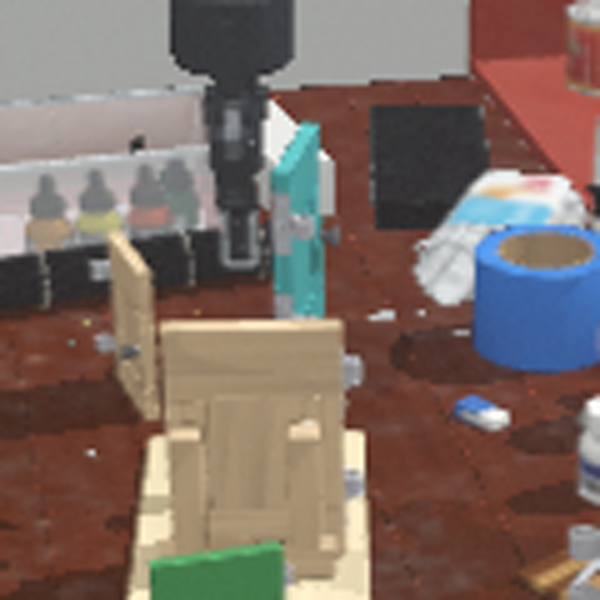

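```bash
python3 -m jog '[120,0,3,0,0,0,0, 120,0,6,0,0,0,0, 120,0,9,0,0,0,0, 120,0,11.2,0,0,0,0, 120,0,11.2,0,0,0,0, 255,0,11.2,0,0,0,0, 255,0,11.2,0,0,0,0, 255,0,11.2,0,0,0,0]' 30; python3 - <<'E'
from h import *
np.set_printoptions(precision=3,suppress=True)
g=pose(STAND,[0,.088,.0713])[0]
print(get_state()["width"],delta(g,want(STAND[2],-1)))
E
```

```text
clock: 3.42
position: [0.5097, 0.2392, 0.0737]
ee_rot: [-0.063, 0.066, 0.706, -0.703]
contact_force: [0.6, 6.8, -0.1]
width: 0.0238
0.02375746213572865 (array([0.125, 0.242, 0.036]), array([ 0.036, -0.004, -0.027]))
```

```bash
python3 -m jog '[255,0,0,-1,0,0,0, 255,0,0,-2.5,0,0,0, 255,0,0,-4,0,0,0, 255,0,0,-5.5,0,0,0, 255,0,0,-6.6,0,0,0, 255,0,0,-6.9,0,0,0, 255,0,0,-7.0,0,0,0, 255,0,0,-7.0,0,0,0]' 40; python3 - <<'E'
from h import *
np.set_printoptions(precision=3,suppress=True)
s=get_state();print(s["width"],s["contact_force"],delta(pose(STAND,[0,.158,.0713])[0],want(STAND[2],-1)), s["position"])
E
```

```text
clock: 4.42
position: [0.522, 0.3064, 0.0737]
ee_rot: [-0.062, 0.065, 0.704, -0.704]
contact_force: [1.1, -2.1, 6.7]
width: 0.0234
0.02339271132295087 [ 1.112 -2.078  6.711] (array([ 0.127,  0.242, -0.134]), array([ 0.006,  0.008, -0.027])) [0.522 0.306 0.074]
```

```bash
python3 -m jog '[255,0,0,-0.15,0,0,0, 255,0,0,-0.3,0,0,0, 255,0,0,-0.3,0,0,0]'; python3 -c "
from h import *
print(get_state()['contact_force'],get_state()['position'])"
```

```text
clock: 4.8
position: [0.5223, 0.3081, 0.0737]
ee_rot: [0.062, -0.065, -0.704, 0.705]
contact_force: [0.5, -4.3, 7.1]
width: 0.0234
[ 0.45090716 -4.27144675  7.0739177 ] [0.52229358 0.30810352 0.07367798]
```

```bash
python3 -m jog '[120,0,0,0.1,0,0,0, 120,0,0,0.1,0,0,0, 120,0,-4,0.1,0,0,0, 120,0,-10,0.1,0,0,0, 80,0,-16,0.1,0,0,0, 40,0,-20,0.1,0,0,0, 0,0,-20,3,0,0,0, 0,0,-20,3,0,0,0]'; python3 - <<'E'
from h import *
np.set_printoptions(precision=3,suppress=True)
s=get_state();print(delta([.4993,.1506,.130],want(np.radians(-10.3),-1)))
d=get_image("top");cv2.imwrite("pics/m1.png",d["color"]);crop(d["color"],220,170,120,90,6,"k2.png")
d=get_image("side");crop(d["color"],220,100,120,120,5,"k2s.png")
E
```

```text
clock: 5.8
position: [0.5151, 0.2786, 0.2723]
ee_rot: [0.064, -0.064, -0.704, 0.704]
contact_force: [0.2, -0.3, 0.4]
width: 0.0858
(array([-0.763, 14.235, 12.871]), array([-0.001, -0.018, -0.002]))
```

View pics/k2.png

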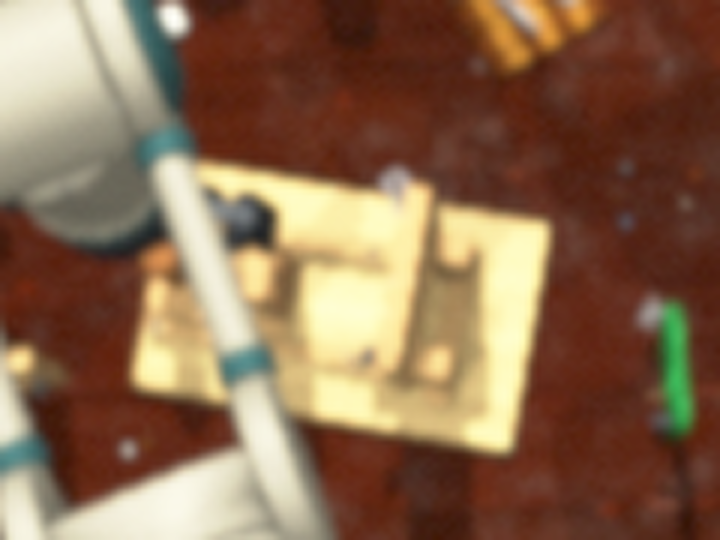

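View pics/k2s.png

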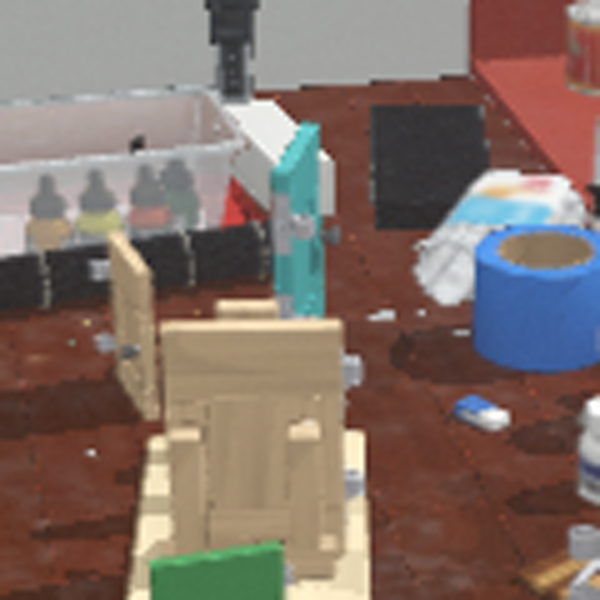

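```bash
python3 -m jog '[0,-0.5,0,5,0,0,0, 0,-0.8,0,10,0,0,0, 0,-0.8,0,12.9,0,0,0, 0,-0.8,5,12.9,0,0,0, 0,-0.8,8,12.9,0,0,0, 0,-0.8,8,12.9,0,0,0]' 60; python3 - <<'E'
from h import *
np.set_printoptions(precision=3,suppress=True)
s=get_state();print(delta([.4993,.1506,.130],want(np.radians(-10.3),-1)))
d=get_image("side");crop(d["color"],220,100,120,120,5,"k3s.png")
E
```

```text
clock: 6.65
position: [0.4983, 0.1514, 0.189]
ee_rot: [0.066, -0.061, -0.704, 0.705]
contact_force: [0.5, -0.5, 0.7]
width: 0.0855
(array([-0.147,  5.897,  0.05 ]), array([-0.014, -0.007,  0.047]))
```

View pics/k3s.png

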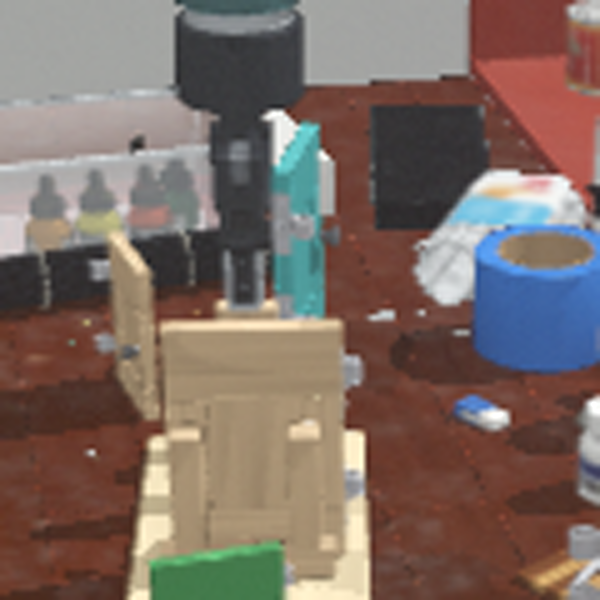

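```bash
python3 -m jog '[0,-0.1,3,0,0,0,0, 0,-0.1,5,0,0,0,0, 0,-0.1,5.9,0,0,0,0, 0,-0.1,5.9,0,0,0,0, 150,-0.1,5.9,0,0,0,0, 255,-0.1,5.9,0,0,0,0, 255,-0.1,5.9,0,0,0,0, 255,-0.1,5.9,0,0,0,0, 255,-0.1,5.9,0,0,0,0]' 25; python3 - <<'E'
from h import *
np.set_printoptions(precision=3,suppress=True)
s=get_state();print(s["width"],s["contact_force"],s["moment"],delta([.4993,.1506,.130],want(np.radians(-10.3),-1)))
E
```

```text
clock: 7.82
position: [0.5014, 0.151, 0.1331]
ee_rot: [-0.064, 0.064, 0.704, -0.704]
contact_force: [-0.0, -0.5, 1.5]
width: 0.0134
0.013435748409082357 [-0.045 -0.495  1.482] [-0.005  0.036  0.01 ] (array([0.204, 0.308, 0.081]), array([ 0.001, -0.008, -0.005]))
```

```bash
python3 -m jog '[255,0,0,0,0,0,0, 255,0,-0.5,0,0,0,0, 255,0,-1.5,0,0,0,0, 255,0,-3,0,0,0,0, 255,0,-5,0,0,0,0, 255,0,-8,0,0,0,0, 255,0,-11,0,0,0,0, 255,0,-14,0,0,0,0, 255,0,-17,0,0,0,0, 255,0,-17,0,0,0,0, 255,0,-17,0,0,0,0]' 80; python3 - <<'E'
from h import *
np.set_printoptions(precision=3,suppress=True)
s=get_state();print(s["width"],s["contact_force"],s["moment"],s["position"],Rt(s))
d=get_image("side");cv2.imwrite("pics/l1s_full.png",d["color"]);crop(d["color"],220,40,120,120,5,"l1s.png")
E
```

```text
clock: 9.2
position: [0.5004, 0.1509, 0.3019]
ee_rot: [0.064, -0.063, -0.704, 0.704]
contact_force: [0.9, -0.4, -4.9]
width: 0.0131
0.013072382668866598 [ 0.876 -0.445 -4.908] [ 0.053  0.041 -0.02 ] [0.5   0.151 0.302] [[-0.984 -0.002 -0.18 ]
 [ 0.18  -0.    -0.984]
 [ 0.002 -1.     0.001]]
```

View pics/l1s.png

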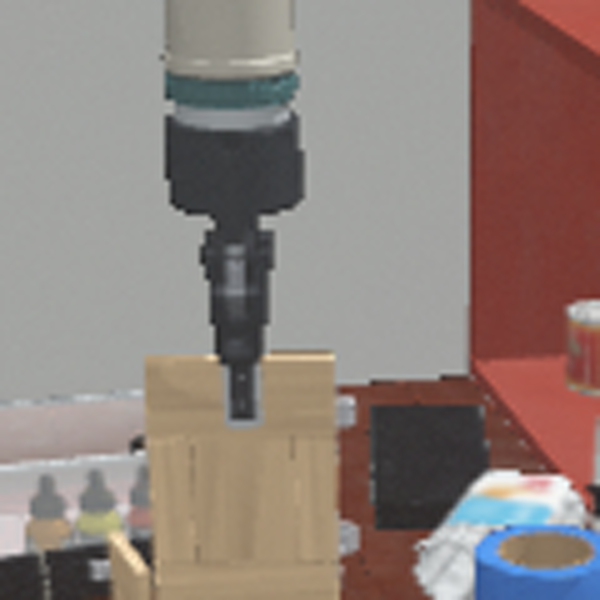

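```bash
python3 - <<'E'
from h import *
np.set_printoptions(precision=3,suppress=True)
for z,off in((.302,.03),(.135,.03)):
    t=pose(CAB,[-.1165-off,.042,z])[0]; print(t,delta(t,want(CAB[2],-1)))
for off in(0,.03):
  for zz in (0,.05,.014): print(pose(CAB,[-.1185-.055-off,.042,zz]),proj("top",pose(CAB,[-.1185-.055-off,.042,zz])))
E
python3 - <<'E'
import sys;sys.path.insert(0,'.')
from h import *
a=cv2.imread("pics/top0.png");crop(a,320,140,160,150,5,"../pics/bag.png")
E
```

```text
[ 0.542 -0.118  0.302] (array([-8.941, -0.059, 25.745]), array([-0.008,  0.342,  0.019]))
[ 0.542 -0.118  0.135] (array([-8.986, 16.641, 25.727]), array([-0.008,  0.342,  0.019]))
[[ 0.516 -0.112  0.   ]] [[356.103 216.744]]
[[ 0.516 -0.112  0.05 ]] [[357.364 215.087]]
[[ 0.516 -0.112  0.014]] [[356.449 216.29 ]]
[[ 0.486 -0.106  0.   ]] [[354.582 224.071]]
[[ 0.486 -0.106  0.05 ]] [[355.799 222.634]]
[[ 0.486 -0.106  0.014]] [[354.915 223.677]]
```

```bash
python3 -c "
from h import *
a=cv2.imread('pics/top0.png');crop(a,320,180,130,110,6,'bag.png')
a=cv2.imread('pics/side0.png');crop(a,170,180,200,150,4,'bags.png')"
```

```text
(no output)
```

View pics/bag.png

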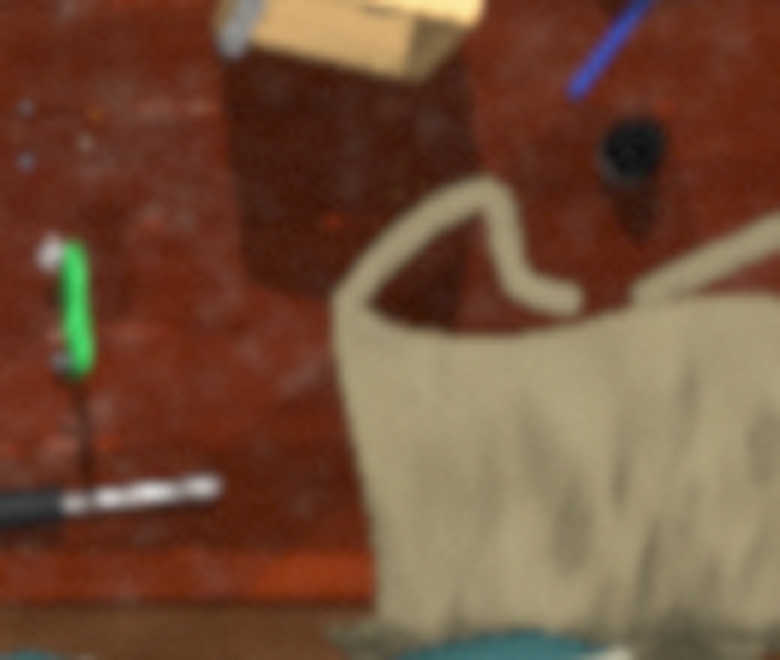

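View pics/bags.png

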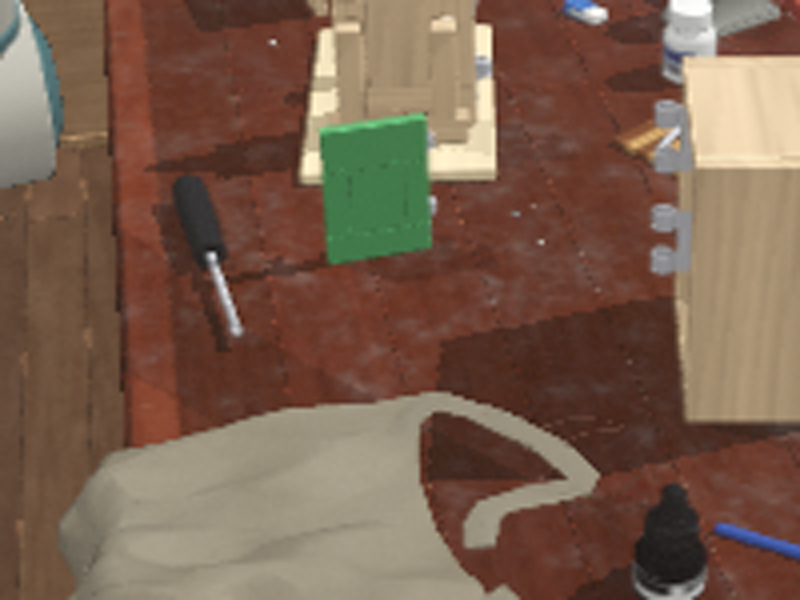

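```bash
python3 -m jog '[255,-0.8,0,2,0,0.05,0, 255,-2,0,6,0,0.1,0, 255,-3.5,0,10,0,0.15,0, 255,-4.9,0,14,0,0.2,0, 255,-6.3,0,18,0,0.25,0, 255,-7.7,0,22,0,0.3,0, 255,-8.5,0,24.5,0,0.34,0, 255,-8.9,0,25.7,0,0.34,0, 255,-8.9,0,25.7,0,0.34,0, 255,-8.9,0,25.7,0,0.34,0]' 80; python3 - <<'E'
from h import *
np.set_printoptions(precision=3,suppress=True)
s=get_state()
t=pose(CAB,[-.1165-.03,.042,.135])[0]; print(t,delta(t,want(CAB[2],-1)))
E
```

```text
clock: 10.5
position: [0.5422, -0.1165, 0.3025]
ee_rot: [-0.081, 0.08, 0.703, -0.702]
contact_force: [-0.8, -0.0, -3.3]
width: 0.0132
[ 0.542 -0.118  0.135] (array([-0.028, 16.747,  0.216]), array([0.007, 0.009, 0.008]))
```

```bash
python3 -m jog '[255,0,2,0,0,0,0, 255,0,5,0,0,0,0, 255,0,8,0.1,0,0,0, 255,0,11,0.2,0,0,0, 255,0,14,0.2,0,0,0, 255,0,16,0.2,0,0,0, 255,0,16.7,0.2,0,0,0, 255,0,16.7,0.2,0,0,0, 255,0,16.7,0.2,0,0,0]' 80; python3 - <<'E'
from h import *
np.set_printoptions(precision=3,suppress=True)
s=get_state()
t=pose(CAB,[-.1165-.03,.042,.135])[0]; print(t,s["position"],delta(t,want(CAB[2],-1)),s["contact_force"])
d=get_image("top");cv2.imwrite("pics/a1t.png",d["color"]);crop(d["color"],330,140,90,90,7,"a1tc.png")
d=get_image("side");cv2.imwrite("pics/a1s.png",d["color"]);crop(d["color"],290,170,80,110,6,"a1sc.png")
E
```

```text
clock: 11.62
position: [0.5429, -0.1197, 0.137]
ee_rot: [0.08, -0.081, -0.702, 0.703]
contact_force: [0.4, -0.9, -2.7]
width: 0.0132
[ 0.542 -0.118  0.135] [ 0.543 -0.12   0.137] (array([ 0.132,  0.195, -0.097]), array([-0.002,  0.005, -0.016])) [ 0.405 -0.927 -2.728]
```

View pics/a1tc.png

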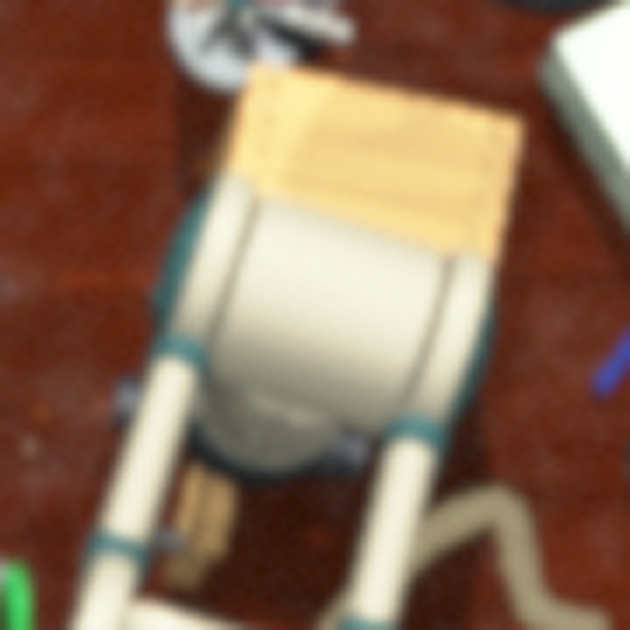

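View pics/a1sc.png

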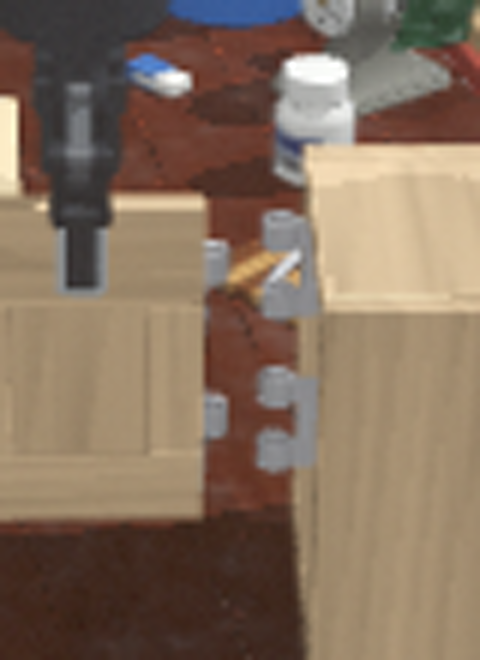

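```bash
python3 -c "
from h import *
a=cv2.imread('pics/a1s.png');crop(a,262,195,65,65,12,'z1.png');crop(a,315,195,40,60,13,'z2.png')
a=cv2.imread('pics/a1t.png');crop(a,340,195,35,35,16,'z3.png')"
```

```text
(no output)
```

View pics/z1.png

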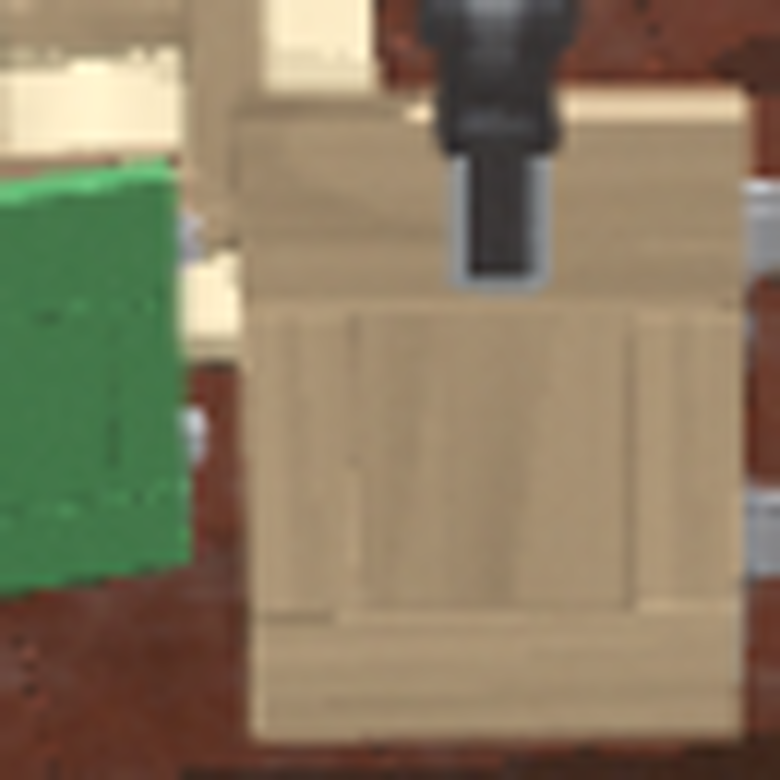

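View pics/z2.png

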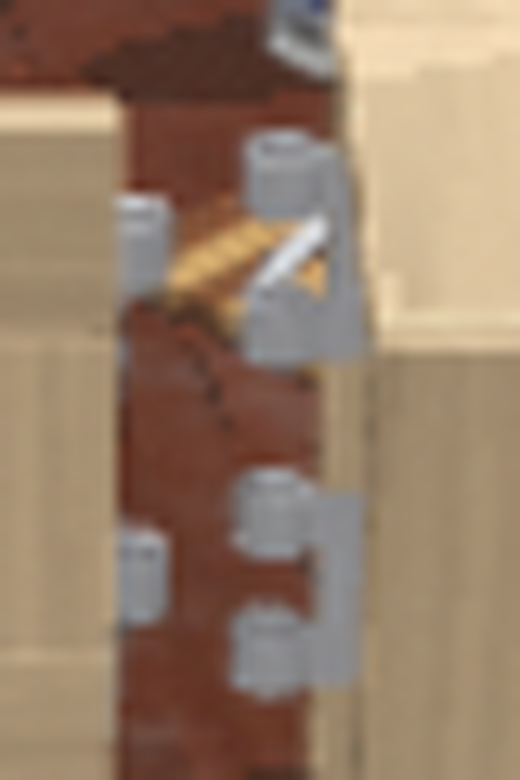

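View pics/z3.png

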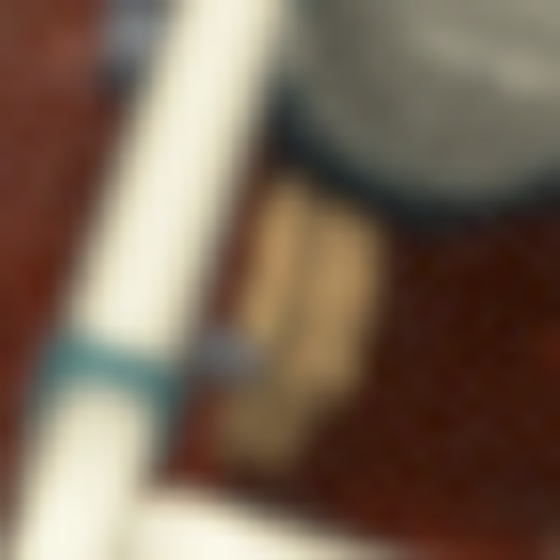

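```bash
cat > doorfit.py <<'E'
from h import *
np.set_printoptions(precision=4,suppress=True)
s=get_state();R=Rt(s);yaw=np.arctan2(-(-R[0,2]),-R[1,2]);print("yaw",np.degrees(yaw),s["position"])
z0=s["position"][2]-.1211
pk=np.r_[pose([s["position"][0],s["position"][1],yaw],[-.002,0,0])[0][:2],yaw,z0];print("kin",pk)
P=[(-55,-7,160),(55,-7,160),(55,7,160),(-55,-7,0),(55,-7,0)]
uv=uncrop([(240,118),(748,122),(748,90),(252,740),(742,738)],262,195,12)
print("res kin",(proj("side",pose(pk,np.array(P)/1000))-uv).T)
for fz in(0,1):
    f=lambda p:(proj("side",pose([p[0],p[1],p[2],p[3] if fz else z0],np.array(P)/1000))-uv).ravel()
    r=least_squares(f,pk);print(fz,r.x,np.degrees(r.x[2]),f(r.x).reshape(-1,2).T, "diff mm",(r.x-pk)*1000)
# top center line
for xx in(-.05,-.04,-.03,-.02): print("top pred",(proj("top",pose(pk,[xx,0,.16]))-[340,195]+.5)*16-.5)
for q in([.059,.017,.1275],[.059,.017,.0475]): print("door knuckle top pred side z2",(proj("side",pose(pk,q))-[315,195]+.5)*13-.5)
for q in([-.0595,.059,.158],[-.0595,.059,.124],[-.0595,.059,.078],[-.0595,.059,.044]): print("cab knuckle tops pred side z2",(proj("side",pose(CAB,q))-[315,195]+.5)*13-.5)
E
python3 doorfit.py
```

```text
yaw -13.077559374394777 [ 0.5428 -0.1199  0.1369]
kin [ 0.5408 -0.1194 -0.2282  0.0158]
res kin [[-0.448   0.3034  0.1315  0.2228 -0.0099]
 [ 0.33   -0.1218 -0.0546  0.3507  0.3261]]
0 [ 0.541  -0.1184 -0.2402  0.0158] -13.760990338405756 [[-0.4754  0.2351  0.1286  0.1949 -0.0741]
 [ 0.0095 -0.1959 -0.1271 -0.0127  0.2422]] diff mm [  0.1651   1.0411 -11.9281   0.    ]
1 [ 0.5422 -0.1131 -0.2384  0.0125] -13.657887706192708 [[-0.3387  0.1493  0.0345  0.3158 -0.151 ]
 [ 0.1503 -0.0927 -0.0115 -0.1308  0.0818]] diff mm [  1.3712   6.3016 -10.1286  -3.3029]
top pred [[325.7569 359.0202]]
top pred [[334.7172 315.4338]]
top pred [[343.6562 271.951 ]]
top pred [[352.574  228.5715]]
door knuckle top pred side z2 [[139.0893 214.6019]]
door knuckle top pred side z2 [[133.404  548.8938]]
cab knuckle tops pred side z2 [[282.6793 147.9445]]
cab knuckle tops pred side z2 [[278.4167 293.8535]]
cab knuckle tops pred side z2 [[272.8166 485.5491]]
cab knuckle tops pred side z2 [[268.7956 623.1881]]
```

```bash
sed -i 's/^CAB=np.array.*;/CAB=np.array([.6749,-.1934,np.radians(-13.05)]);/' h.py; cat > tgt.py <<'E'
from h import *
import sys
np.set_printoptions(precision=3,suppress=True)
s=get_state();off=float(sys.argv[1])
t=pose(CAB,[-.1165-off,.042,.1351])[0];print(t,s["position"],*delta(t,want(CAB[2],-1)),"F",s["contact_force"],s["moment"],s["width"])
E
python3 tgt.py .03
```

```text
[ 0.542 -0.119  0.135] [ 0.543 -0.12   0.137] [ 0.117  0.179 -0.021] [-0.002 -0.003 -0.016] F [-0.671  0.554 -3.766] [-0.034 -0.002 -0.023] 0.012995417737517098
```

```bash
python3 -m jog '[255,0,0.1,0,0,0,0, 255,0,0.18,0,0,0,0, 255,-0.3,0.18,0,0,0,0, 255,-0.6,0.18,0,0,0,0, 255,-0.9,0.18,0,0,0,0, 255,-0.9,0.18,0,0,0,0, 255,-0.9,0.18,0,0,0,0]' 80; python3 tgt.py .015
```

```text
clock: 12.6
position: [0.5507, -0.1218, 0.1339]
ee_rot: [0.081, -0.08, -0.702, 0.703]
contact_force: [0.2, -0.4, -3.8]
width: 0.0132
[ 0.556 -0.123  0.135] [ 0.551 -0.122  0.134] [-0.565 -0.117 -0.026] [-0.001 -0.004  0.002] F [ 0.191 -0.427 -3.813] [-0.01   0.044 -0.002] 0.013177571421814652
```

```bash
python3 -m jog '[255,-0.2,-0.12,-0.03,0,0,0, 255,-0.4,-0.12,-0.03,0,0,0, 255,-0.6,-0.12,-0.03,0,0,0, 255,-0.8,-0.12,-0.03,0,0,0, 255,-0.8,-0.12,-0.03,0,0,0, 255,-0.8,-0.12,-0.03,0,0,0]' 80; python3 tgt.py 0; python3 -c "
from h import *
d=get_image('side');crop(d['color'],315,195,40,60,13,'b1.png')"
```

```text
clock: 13.35
position: [0.5586, -0.1233, 0.1351]
ee_rot: [0.081, -0.08, -0.702, 0.703]
contact_force: [-1.2, 0.1, -4.0]
width: 0.0126
[ 0.571 -0.126  0.135] [ 0.559 -0.123  0.135] [-1.264  0.002  0.004] [-0.    -0.004  0.002] F [-1.187  0.125 -3.997] [ 0.011  0.05  -0.01 ] 0.012633476451183694
```

View pics/b1.png

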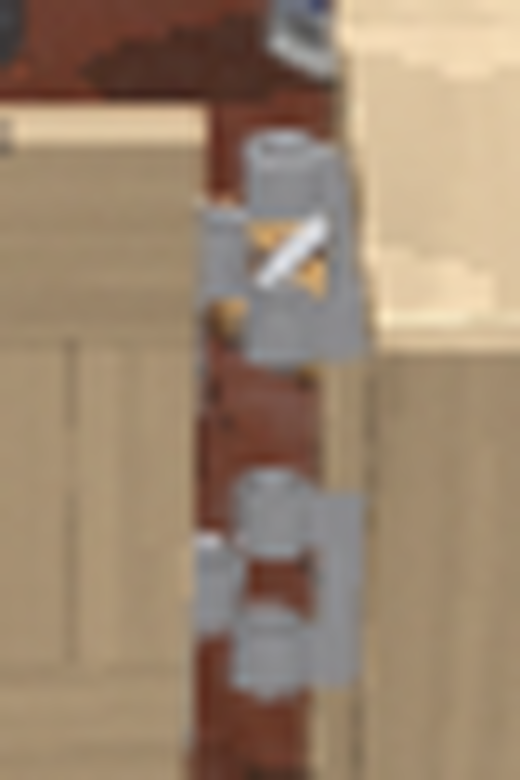

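```bash
cat > ov.py <<'E'
from h import *
import sys
def cyl(p,x,y,z,l):
    a=np.linspace(0,2*np.pi,60);P=np.r_[np.c_[x+.008*np.cos(a),y+.008*np.sin(a),0*a+z-l/2],np.c_[x+.008*np.cos(a),y+.008*np.sin(a),0*a+z+l/2]]
    return pose(p,P)
def doorpose(s):
    R=Rt(s);yaw=np.arctan2(R[0,2],-R[1,2]);return np.r_[pose([s["position"][0],s["position"][1],yaw],[-.002,0,0])[0][:2],yaw,s["position"][2]-.1211]
def overlay(name,x0,y0,w,h,k,out):
    d=get_image(name);s=get_state();im=cv2.resize(d["color"][y0:y0+h,x0:x0+w],None,fx=k,fy=k,interpolation=cv2.INTER_CUBIC)
    pd=doorpose(s)
    def dr(P,c):
        q=((proj(name,P)-[x0,y0]+.5)*k-.5).astype(np.float32);hl=cv2.convexHull(q);cv2.polylines(im,[np.round(hl*8).astype(int)],True,c,1,cv2.LINE_AA,3)
    for z in(.12,.04): dr(cyl(pd,.059,.017,z,.015),(0,255,0))
    for m in(.134,.054):
        for e in(-.017,.017): dr(cyl(CAB,-.0595,.059,m+e,.014),(255,255,0))
    B=np.array([[a,b,c] for a in(-1,1) for b in(-1,1) for c in(0,1)])
    dr(pose(CAB,B*[.05,.071,.188]),(255,0,255)); dr(pose(pd,B*[.055,.007,.16]),(0,255,255))
    cv2.imwrite("pics/"+out,im)
if __name__=="__main__":
    overlay("side",300,190,60,60,13,sys.argv[1]+"s.png"); overlay("top",330,150,60,60,10,sys.argv[1]+"t.png")
E
python3 ov.py o1
```

```text
(no output)
```

View pics/o1s.png

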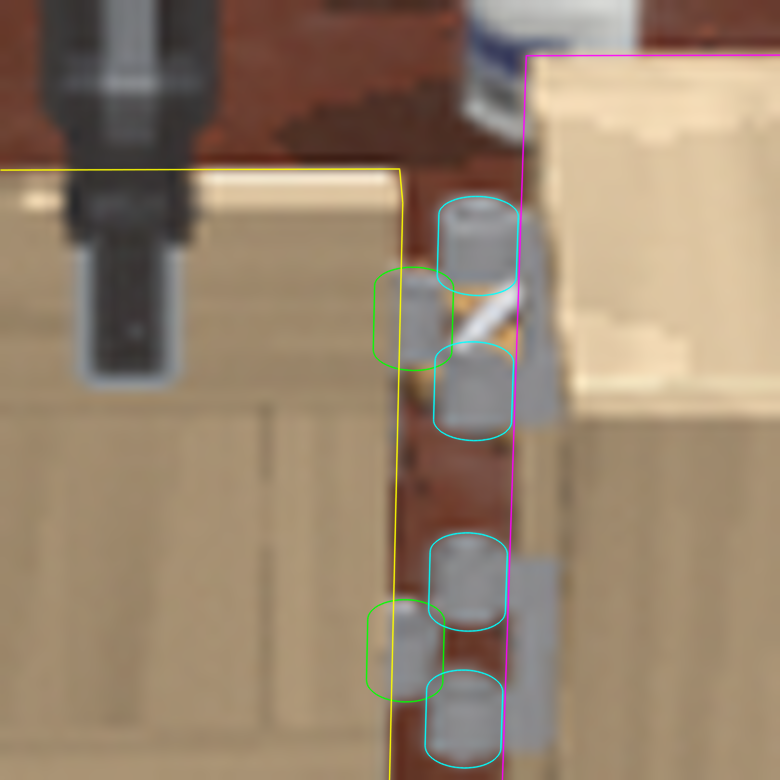

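View pics/o1t.png

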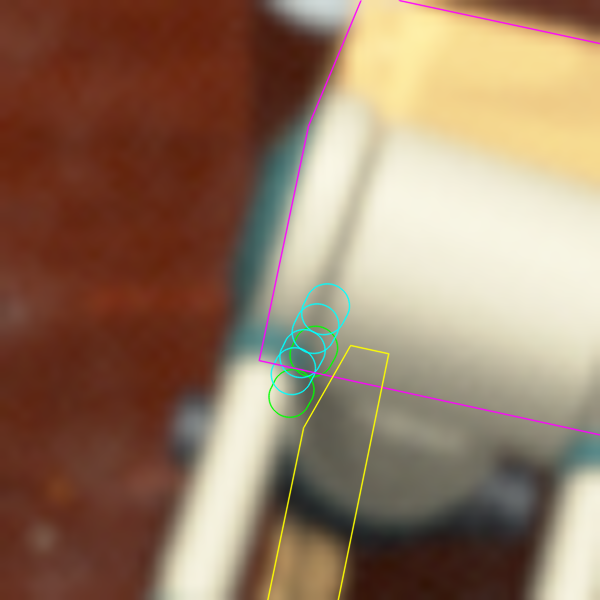

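```bash
cat > prof.py <<'E'
from ov import *
from scipy.ndimage import map_coordinates
ims=[]
d=get_image("side");s=get_state();im=d["color"].astype(float);sat=im.max(2)-im.min(2)
pd=doorpose(s)
def hullrows(P,u):
    h=cv2.convexHull(proj("side",P).astype(np.float32))[:,0];h=np.r_[h,h[:1]];r=[]
    for a,b in zip(h[:-1],h[1:]):
        if (a[0]-u)*(b[0]-u)<0: r.append(a[1]+(u-a[0])*(b[1]-a[1])/(b[0]-a[0]))
    return min(r),max(r)
def cross(u,v0):
    v=np.arange(v0-2.5,v0+2.5,.05);f=map_coordinates(sat,[v,v*0+u],order=1)
    hi,lo=f.max(),f.min();m=(hi+lo)/2;i=np.where(np.diff(np.sign(f-m)))[0]
    return (np.round(v[i]-v0,2),round(lo),round(hi))
T=[("cabU+",cyl(CAB,-.0595,.059,.151,.014),0),("cabU-",cyl(CAB,-.0595,.059,.117,.014),0),("cabL+",cyl(CAB,-.0595,.059,.071,.014),0),("cabL-",cyl(CAB,-.0595,.059,.037,.014),0),("doorU",cyl(pd,.059,.017,.12,.015),1),("doorL",cyl(pd,.059,.017,.04,.015),1)]
for n,P,dd in T:
    c=proj("side",P)[:,0];c0=(c.min()+c.max())/2
    for du in ((0.3,1.2) if dd else (-1.5,-.5,.5)):
        t,b=hullrows(P,c0+du);print(n,du,"top",*cross(c0+du,t),"bot",*cross(c0+du,b))
E
python3 prof.py
```

```text
cabU+ -1.5 top [-0.2] 3 60 bot [-0.4   1.75] 3 85
cabU+ -0.5 top [-0.15] 3 61 bot [-0.75  1.35] 2 75
cabU+ 0.5 top [-0.2] 2 63 bot [-0.75  0.5 ] 2 62
cabU- -1.5 top [-1.7] 2 50 bot [-0.55] 2 55
cabU- -0.5 top [-2.] 2 65 bot [-0.35] 2 54
cabU- 0.5 top [-2.15] 2 28 bot [-0.15] 3 53
cabL+ -1.5 top [-0.2] 2 66 bot [-0.3] 1 59
cabL+ -0.5 top [-0.05] 2 64 bot [-0.45] 2 59
cabL+ 0.5 top [-0.05] 2 61 bot [-0.5] 2 60
cabL- -1.5 top [-0.3] 1 44 bot [-0.55] 3 63
cabL- -0.5 top [-0.2] 2 59 bot [-0.2] 2 65
cabL- 0.5 top [-0.2] 2 60 bot [-0.25] 3 65
doorU 0.3 top [0.35] 2 63 bot [-0.5] 2 62
doorU 1.2 top [0.25] 3 53 bot [-0.4  2.4] 2 68
doorL 0.3 top [-0.05] 1 56 bot [0.] 2 62
doorL 1.2 top [0.1] 2 44 bot [-0.15] 1 43
```

```bash
cat > edge.py <<'E'
from h import *
from scipy.ndimage import map_coordinates
np.set_printoptions(precision=2,suppress=True)
def edgeoff(im,cam_,p,a,b,chan,w=3,n=25,lo=.1,hi=.9):
    A=proj(cam_,pose(p,a))[0];B=proj(cam_,pose(p,b))[0];t=(B-A)/np.linalg.norm(B-A);nn=np.array([-t[1],t[0]]);o=[]
    for f in np.linspace(lo,hi,n):
        c=A+f*(B-A);k=np.arange(-w,w+.01,.05);q=c+k[:,None]*nn
        g=map_coordinates(chan,[q[:,1],q[:,0]],order=1);gg=np.abs(np.gradient(cv2.GaussianBlur(g[:,None],(1,21),4)[:,0]))
        gg=np.clip(gg-.3*gg.max(),0,None);o.append((k*gg).sum()/gg.sum())
    return np.median(o),np.std(o),nn
im=cv2.imread("pics/top0.png").astype(float);ch=im[:,:,1]
h=.188
if __name__=="__main__":
  for nme,a,b in(("left+y",[-.05,.071,h],[.05,.071,h]),("right-y",[-.05,-.071,h],[.05,-.071,h]),("back",[.05,-.071,h],[.05,.071,h]),("front",[-.05,-.071,h],[-.05,.071,h])):
    for c in (0,1,2): print(nme,edgeoff(im,"top",CAB,a,b,im[:,:,c]))
  im=cv2.imread("pics/side0.png").astype(float)
  for nme,a,b in(("s far top",[-.05,.071,h],[.05,.071,h]),("s near top",[-.05,-.071,h],[.05,-.071,h]),("s near bot",[-.05,-.071,0],[.05,-.071,0]),("backvert",[.05,-.071,0],[.05,-.071,h])):
    for c in (0,1,2): print(nme,edgeoff(im,"side",CAB,a,b,im[:,:,c]))
E
python3 edge.py
```

```text
left+y (np.float64(-1.0256929609931162), np.float64(0.20018497099259017), array([0.98, 0.2 ]))
left+y (np.float64(-1.0778510139823079), np.float64(0.29513129475944466), array([0.98, 0.2 ]))
left+y (np.float64(-1.281023281573095), np.float64(0.2237747331086487), array([0.98, 0.2 ]))
right-y (np.float64(0.027900528283342937), np.float64(0.11339873866033767), array([0.98, 0.19]))
right-y (np.float64(0.02043422077084583), np.float64(0.08491793546773721), array([0.98, 0.19]))
right-y (np.float64(0.06984984792211725), np.float64(0.0906148028104075), array([0.98, 0.19]))
back (np.float64(0.5679114872797844), np.float64(0.3014380416481782), array([ 0.21, -0.98]))
back (np.float64(0.6975111232265719), np.float64(0.30305921841703654), array([ 0.21, -0.98]))
back (np.float64(0.8357847975107048), np.float64(0.22768171221491001), array([ 0.21, -0.98]))
front (np.float64(0.19199388954234997), np.float64(0.2185347739031102), array([ 0.21, -0.98]))
front (np.float64(0.017244725769574958), np.float64(0.1727651964985264), array([ 0.21, -0.98]))
front (np.float64(-0.2811095044277161), np.float64(0.1735
[... 498 characters left out ...]
rray([0., 1.]))
s near top (np.float64(0.018983825699389223), np.float64(0.038462942156316494), array([0., 1.]))
s near bot (np.float64(-0.4560640234010768), np.float64(0.1719565057170384), array([0.01, 1.  ]))
s near bot (np.float64(-0.4440053097671518), np.float64(0.13330804381241462), array([0.01, 1.  ]))
s near bot (np.float64(-0.4579034645933681), np.float64(0.2349341704351733), array([0.01, 1.  ]))
backvert (np.float64(-0.18460912423359904), np.float64(0.5018544861611411), array([1.  , 0.09]))
backvert (np.float64(-0.19096172403008702), np.float64(0.35176121146050965), array([1.  , 0.09]))
backvert (np.float64(-0.15690667206391087), np.float64(0.22028346213985406), array([1.  , 0.09]))
```

```bash
sed -i 's/^CAB=np.array.*;/CAB=np.array([.6749,-.1931,np.radians(-13.05)]);/' h.py; python3 tgt.py 0;  python3 -m jog '[255,-0.2,-0.02,-0.03,0,0,0, 255,-0.4,-0.03,-0.03,0,0,0, 255,-0.6,-0.03,-0.03,0,0,0, 255,-0.8,-0.03,-0.03,0,0,0, 255,-1.0,-0.03,-0.03,0,0,0, 255,-1.0,-0.03,-0.03,0,0,0, 255,-1.0,-0.03,-0.03,0,0,0]' 80; python3 tgt.py 0; python3 ov.py o2
```

```text
[ 0.571 -0.126  0.135] [ 0.559 -0.123  0.135] [-1.253  0.012 -0.026] [-0.001 -0.004 -0.   ] F [-0.412 -0.665 -2.974] [-0.055 -0.002  0.056] 0.013279413939881803
clock: 14.42
position: [0.5684, -0.1253, 0.1355]
ee_rot: [0.081, -0.081, -0.702, 0.703]
contact_force: [0.4, -0.2, -3.5]
width: 0.0131
[ 0.571 -0.126  0.135] [ 0.568 -0.125  0.135] [-0.258  0.038  0.003] [-0.    -0.004  0.001] F [ 0.404 -0.199 -3.51 ] [ 0.006  0.007 -0.033] 0.013087231658267633
```

View pics/o2s.png

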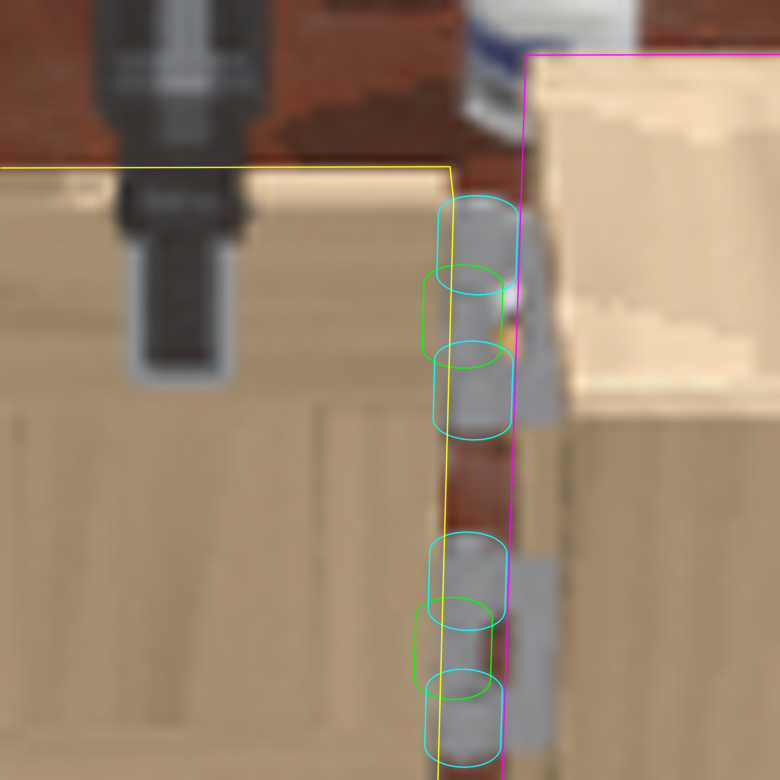

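```bash
cat > prx.py <<'E'
from ov import *
from scipy.ndimage import map_coordinates
def xc(sat,P,side,thr=None):
    q=proj("side",P);v0=(q[:,1].min()+q[:,1].max())/2;h=cv2.convexHull(q.astype(np.float32))[:,0]
    out=[]
    for dv in(-1,0,1):
        H=np.r_[h,h[:1]];r=[a[0]+(v0+dv-a[1])*(b[0]-a[0])/(b[1]-a[1]) for a,b in zip(H[:-1],H[1:]) if (a[1]-v0-dv)*(b[1]-v0-dv)<0]
        u0=min(r) if side<0 else max(r);u=np.arange(u0-1.8,u0+1.8,.05);f=map_coordinates(sat,[u*0+v0+dv,u],order=1);m=(f.max()+f.min())/2;i=np.where(np.diff(np.sign(f-m)))[0];out.append(np.round(u[i]-u0,2))
    return out
S=lambda im:(im.astype(float).max(2)-im.astype(float).min(2))
a=S(cv2.imread("pics/a1s.png"));now=S(get_image("side")["color"]);pd=doorpose(get_state())
for m in(.151,.117,.071,.037): print("cab left",xc(a,cyl(CAB,-.0595,.059,m,.014),-1))
for z in(.12,.04): print("door right",xc(now,cyl(pd,.059,.017,z,.015),1))
E
python3 prx.py
```

```text
cab left [array([-0.05]), array([0.05]), array([0.05])]
cab left [array([0.3]), array([0.15]), array([-0.1])]
cab left [array([-0.15]), array([-0.15]), array([-0.1])]
cab left [array([-0.1]), array([0.]), array([-0.05])]
door right [array([0.7]), array([0.35]), array([-0.5,  1.4])]
door right [array([-0.75,  1.45]), array([-0.6,  1.3]), array([-0.55,  1.45])]
```

```bash
cat >> prx.py <<'E'
p=np.array([.5408,-.1194,np.radians(-13.08),.0158])
for z in(.12,.04): print("door right a1s",xc(a,cyl(p,.059,.017,z,.015),1))
E
python3 prx.py | tail -2
```

```text
door right a1s [array([-0.3]), array([-0.25]), array([-0.4])]
door right a1s [array([-0.25]), array([-0.25]), array([-0.2])]
```

```bash
python3 -m jog '[255,-0.1,0,0,0,0,0, 255,-0.2,0,0,0,0,0, 255,-0.3,0,0,0,0,0, 255,-0.3,0,0,0,0,0, 255,-0.3,0,0,0,0,0, 255,-0.3,0,0,0,0,0]' 80; python3 tgt.py -0.0004; python3 ov.py o3; python3 -c "
from h import *
d=get_image('side');crop(d['color'],315,195,40,60,13,'b3.png');cv2.imwrite('pics/f_s.png',d['color'])
d=get_image('top');cv2.imwrite('pics/f_t.png',d['color'])"
```

```text
clock: 15.38
position: [0.5714, -0.126, 0.1355]
ee_rot: [0.081, -0.081, -0.702, 0.703]
contact_force: [0.3, 0.0, -3.3]
width: 0.0131
[ 0.571 -0.126  0.135] [ 0.571 -0.126  0.136] [0.011 0.045 0.003] [-0.001 -0.004 -0.001] F [ 0.309  0.028 -3.25 ] [-0.04   0.015  0.029] 0.013089642674498941
```

View pics/b3.png

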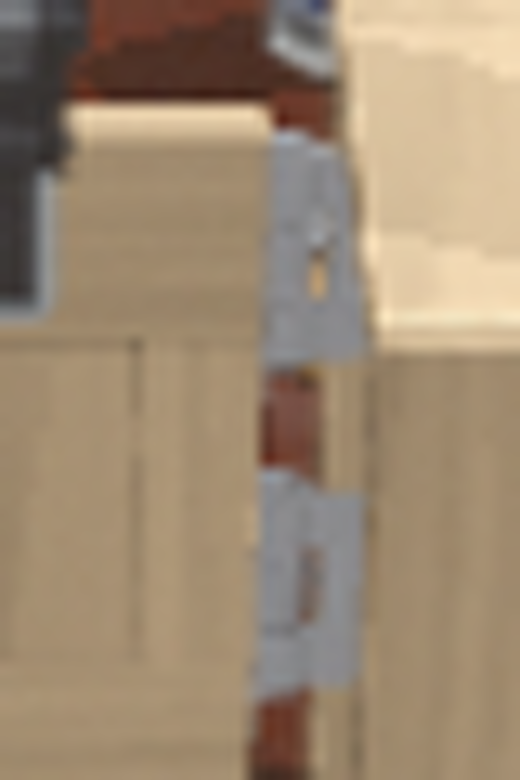

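View pics/f_t.png

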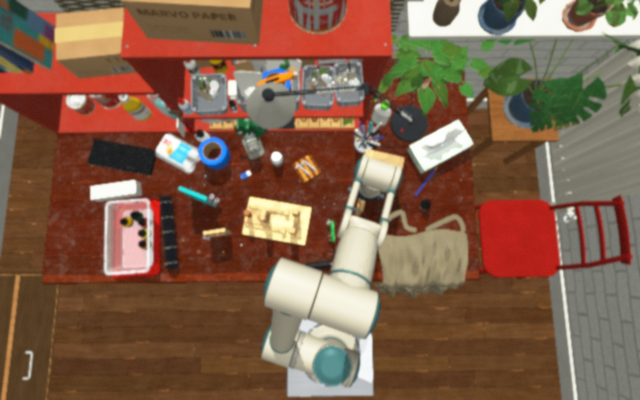

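View pics/o3s.png

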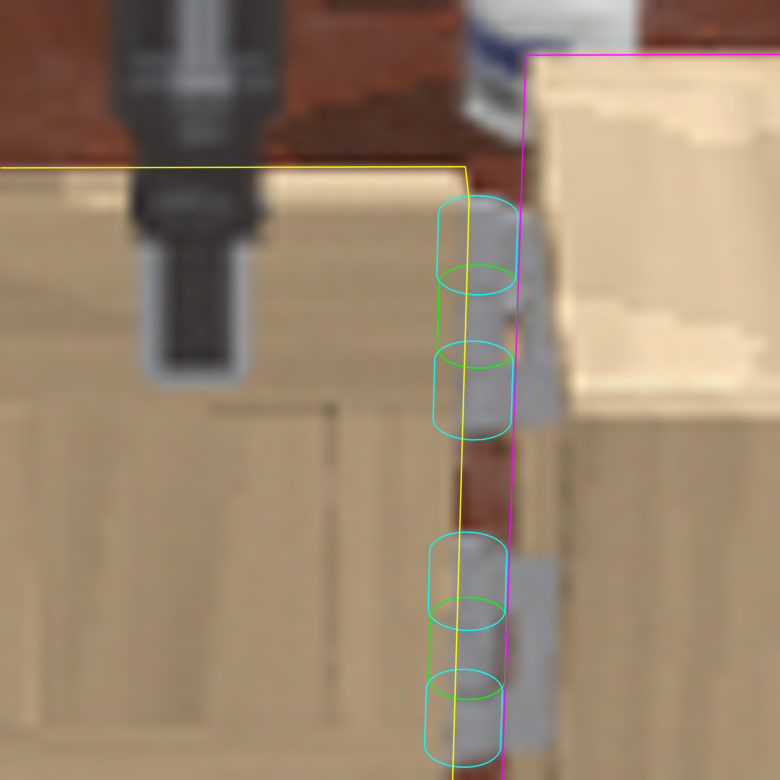

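```bash
cat > e2.py <<'E'
from edge import *
from ov import doorpose
pa=np.array([.5408,-.1194,np.radians(-13.08),.0158]); pf=doorpose(get_state());print(pf)
for nm,p in(("a1s",pa),("f_s",pf)):
  im=cv2.imread(f"pics/{nm}.png").astype(float)
  for t,a,b,lo,hi in(("far top",[-.055,.007,.16],[.055,.007,.16],.72,.95),("near top",[-.055,-.007,.16],[.055,-.007,.16],.72,.95),("near bot",[-.055,-.007,0],[.055,-.007,0],.1,.9)):
    print(nm,t,[round(float(edgeoff(im,"side",p,a,b,im[:,:,c],w=2.,lo=lo,hi=hi)[0]),2) for c in range(3)])
  for t,a,b,lo,hi in(("Cfar top",[-.05,.071,h],[.05,.071,h],.1,.9),("Cnear top",[-.05,-.071,h],[.05,-.071,h],.1,.9),("Cnear bot",[-.05,-.071,0],[.05,-.071,0],.1,.9)):
    print(nm,t,[round(float(edgeoff(im,"side",CAB,a,b,im[:,:,c],w=2.,lo=lo,hi=hi)[0]),2) for c in range(3)])
im=cv2.imread("pics/a1t.png").astype(float)
for t,a,b in(("T -y",[-.05,-.007,.16],[-.02,-.007,.16]),("T +y",[-.05,.007,.16],[-.02,.007,.16])): print(t,[round(float(edgeoff(im,"top",pa,a,b,im[:,:,c],w=2)[0]),2) for c in range(3)])
for t,a,b in(("Tcab -y",[-.05,-.071,h],[.05,-.071,h]),): print(t,[round(float(edgeoff(im,"top",CAB,a,b,im[:,:,c],w=2,lo=.4)[0]),2) for c in range(3)])
im=cv2.imread("pics/f_t.png").astype(float)
for t,a,b in(("T -y",[-.05,-.007,.16],[-.02,-.007,.16]),("T +y",[-.05,.007,.16],[-.02,.007,.16])): print(t,[round(float(edgeoff(im,"top",pf,a,b,im[:,:,c],w=2)[0]),2) for c in range(3)])
E
python3 e2.py; python3 -c "
from h import *
a=cv2.imread('pics/f_t.png');crop(a,340,185,40,40,14,'z5.png')"
```

```text
[ 0.57 -0.13 -0.23  0.01]
a1s far top [-0.0, -0.06, -0.09]
a1s near top [-0.37, -0.35, -0.24]
a1s near bot [-0.41, -0.41, -0.12]
a1s Cfar top [-0.14, -0.15, -0.16]
a1s Cnear top [0.08, 0.08, 0.08]
a1s Cnear bot [-0.4, -0.36, -0.38]
f_s far top [0.16, 0.16, 0.16]
f_s near top [0.07, 0.09, 0.11]
f_s near bot [-0.24, -0.24, -0.2]
f_s Cfar top [-0.14, -0.15, -0.16]
f_s Cnear top [0.07, 0.08, 0.08]
f_s Cnear bot [-0.42, -0.36, -0.38]
T -y [0.03, 0.02, -0.09]
T +y [-0.54, -0.54, -0.59]
Tcab -y [0.18, 0.1, 0.1]
T -y [0.07, 0.03, -0.06]
T +y [-0.45, -0.62, -0.62]
```

View pics/z5.png

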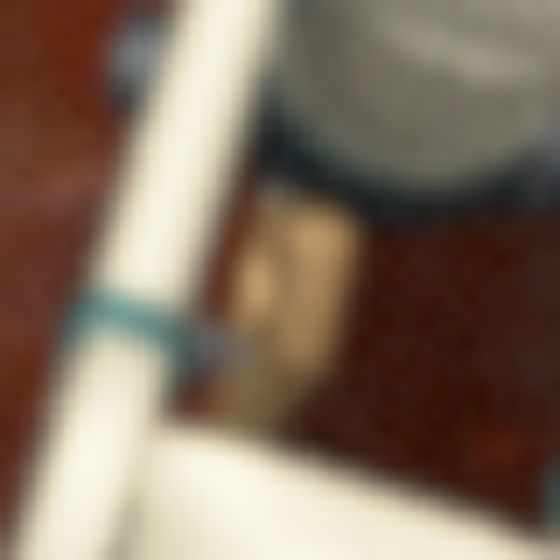

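```bash
python3 -m jog '[255,0,0,0,0,0,0, 255,0,0,0,0,0,0, 255,0,0,0,0,0,0]'; python3 tgt.py -0.0004; python3 -c "
from rig import *
print(abs(get_state()['qd']).max()); print(sign_off())"
```

```text
clock: 15.95
position: [0.5714, -0.126, 0.1356]
ee_rot: [0.081, -0.081, -0.702, 0.703]
contact_force: [0.3, 0.3, -2.8]
width: 0.0133
[ 0.571 -0.126  0.135] [ 0.571 -0.126  0.136] [0.014 0.046 0.002] [-0.001 -0.004 -0.001] F [ 0.26   0.332 -2.829] [ 0.002 -0.088 -0.02 ] 0.013287112745208296
0.0011137985687478587
the job is handed in; nothing more can be done
None
```

I slid the stand's jaw back to its stop, lifted the larger pale door out by its top rail, and brought it up to the cabinet at a right angle. The job was handed in at about 16 s with the gripper still holding the door there.

**Last checks:**
- **Position:** the gripper was within about 0.5 mm of my computed target. That 0.5 mm is height. It was on target sideways and in depth, with the angle within 0.05°.
- **Contact:** the only force on the tool was about 3 N downward, close to the door's weight, and sideways force was about 0.4 N. Neither suggests that the door rests or presses on the cabinet.
- **Stillness:** joint speeds were about 0.001 rad/s.
- **Fit:** in the side picture, the door's knuckles sit between the cabinet's and in line with them.
- **Loose things:** I did not go near the pins or bottles, and the last top picture shows nothing disturbed.

**Where the checks disagreed:**
- **Sideways (cabinet y):** the two cameras put the cabinet about 1 mm apart, so I aimed between them. The arm hid the hinge from the top camera, so I could not see that alignment directly.
- **Depth (x):** two readings of how the door sits in the gripper differed by under 1 mm, so I aimed between those too.
- **Height:** I worked this out from the door's height in the stand. The side picture agreed to within about 1 mm, against 2.5 mm of room above and below each knuckle.

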